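# Lock a pack of fan sticks into the bench cradle

### The job

Lay the pale pack of fan sticks down in the blue cradle, on the rail between the guide lips and the two end stops, and let go of it. Then pull up the red plunger knob, slide its end stop one hole towards the pack, and let the pin drop fully home in that next hole. Finish still gripping the red knob with the pin held fully down in the hole, and leave the dark pack, the paint jar and the dish where they are.

Things in the scene. Friction and masses are not known exactly. Their poses are not given: they have to be found in the camera images.
- pale_pack: Loose pack of pale wooden fan sticks, a bar 160 mm long (its y axis), 28 mm wide (x) and 26 mm high (z), 60 to 130 g, lying flat on the bench. Origin at its centre, 13 mm above the bench. Either end may point either way in the cradle.
- cradle: Fixed cradle on the bench: plywood base 90 x 380 mm, 8 mm thick; along its y axis an aluminium rail 24 mm wide, top 30 mm above the bench, with square 11 mm holes every 30 mm. Origin at bench level under the rail's centreline, z up. Fixed blue end stop at its -y end: 44 mm wide, top at 62 mm, face at y = -163 mm. The movable end stop rides on the rail on the +y side, its pin first at y = 54 mm.
- seat (a point): Where the pack's centre is once locked in: on the cradle's centreline, 43 mm above the bench (pack resting on the rail, long side along cradle y). Two pairs of blue guide lips, 20 mm long, stand 57 mm to the -y side and 51 mm to the +y side of it; inner faces 19 mm either side of the centreline, tops 42 mm above the bench. Between them the sides are open down to the base.
- next_hole (a point): Centre of the mouth of the next hole towards the pack, in the rail's top (30 mm above the bench), cradle y = 24 mm: where the pin must go. It may be hidden under the end stop's edge.
- stop_face (a point): Centre of the face (44 mm wide, top at z = 62 mm) of the blue movable end stop that looks towards the pack (cradle -y), at the height of a seated pack's centre. The pin's axis is 22 mm behind it in the cradle's +y direction. At the start it stands 195 mm from the fixed stop's face, after moving one hole 165 mm.
- saddle (a joint): Position of the movable end stop along the rail (m): about 0 at the start, with the pin in its hole, growing towards the pack (cradle -y). The next hole is at 0.030. Dragging friction about 2.5 N. The pin has 1.5 mm play in a hole and locks the stop while it is down.
- plunger (a joint): Lift of the spring plunger (m): 0 = pin fully down in a hole, 0.014 = pulled to its limit; its pin reaches 8 mm into the rail, so above 0.008 it is clear of the hole and the end stop can slide. Down on the rail between two holes it reads 0.008. The spring pulls it down with about 3 N at 0 and 8 N at the limit.
- knob: Red plunger knob, an upright cylinder 24 mm across and 32 mm high, on top of the movable end stop; it moves up and down with the plunger and along with the end stop. Origin at its centre, 78 mm above the bench when the pin is down; its underside is then at 62 mm, 4 mm above the steel boss beneath it.
- dark_pack: Loose pack of dark-stained fan sticks of the same size as the pale one (160 x 28 x 26 mm, origin at its centre); not to be disturbed.
- paint_jar: Closed jar of purple paint with a black lid, 68 mm across, 85 mm high, origin at the centre of its underside; not to be disturbed.
- dish: White china dish, 110 mm across, 22 mm high, origin at the centre of its underside; not to be disturbed.
Mind the look-alikes: they are no part of the job. Several things look just like the pale_pack: the one meant starts nearest to the robot's base.

How it is judged:
On the way, in this order (a step that is already met when the one before it is completed fails the run):
1. the pale pack lies on the rail between the lips and the end stops, let go, with the movable end stop still at its first hole (x of pale_pack in the frame of cradle between -0.008 and 0.008 m and y of pale_pack in the frame of cradle between -0.089 and -0.043 m and z of pale_pack in the frame of cradle between 0.039 and 0.047 m and angle between the y axis of pale_pack and the y axis of cradle, either way round below 0.12 rad and contact force between the fingers and pale_pack below 0.3 N and value of joint saddle below 0.004 m), for 0.2 s.
2. the plunger is pulled by its knob, clear of the first hole, with the end stop still near it (value of joint plunger above 0.0075 m and value of joint saddle below 0.012 m and contact force between the fingers and knob above 3 N), for 0.05 s.
3. the end stop is drawn along between the two holes with the pin up, the fingers on the knob (value of joint saddle above 0.013 m and value of joint plunger above 0.006 m and contact force between the fingers and knob above 3 N), for 0.02 s.
At the end, for the whole second after the job is handed in: Pale pack on the rail between the stops: centre within 8 mm sideways and 4 mm in height, 7 degrees in yaw, untouched. End stop within 2.5 mm of the next hole, pin within 2 mm of fully down, fingers on the knob with over 3 N. Dark pack, jar and dish within 30 mm of their starts (x of pale_pack in the frame of cradle between -0.008 and 0.008 m and y of pale_pack in the frame of cradle between -0.089 and -0.073 m and z of pale_pack in the frame of cradle between 0.039 and 0.047 m and angle between the y axis of pale_pack and the y axis of cradle, either way round below 0.12 rad and value of joint saddle between 0.0275 and 0.0325 m and value of joint plunger below 0.002 m and contact force between the fingers and knob above 3 N and contact force between the fingers and pale_pack below 0.3 N and distance of each of dark_pack, paint_jar, dish from where it was at the start of the episode below 0.03 m); the arm keeps its last pose, push and grip.
It fails at once if the dark pack is moved more than 30 mm (distance of dark_pack from where it was at the start of the episode above 0.03 m).
It fails at once if the paint jar is moved more than 30 mm (distance of paint_jar from where it was at the start of the episode above 0.03 m).
It fails at once if the dish is moved more than 30 mm (distance of dish from where it was at the start of the episode above 0.03 m).
It also fails if it takes over 45 s, if anything falls off the work surface, if the arm or the gripper's body presses on something with over 40 N, if the wrist force passes 120 N, or if a joint passes its speed limit or range.

### The arm

A 6-joint arm with a two-finger parallel gripper is mounted at the origin on the work surface. World frame = base frame: x ahead of the robot, y to its left, z up, the work surface at z = 0. Lengths are in m, angles in rad, forces in N, time in s.
With the tool pointing down it reaches from about 0.4 to 0.825 m from the base axis. Payload 7 kg.
Tool frame: the origin (TCP) lies on the centre line of the jaws, within the pads' length; the fingertips stand 22 mm ahead of it and the grasp point (between the pads) lies 3 mm ahead of it; z points along the fingers, y is the line along which they close (so a half turn about z gives the same grasp; the last joint's range is limited). The gripper opens to 88 mm and grips with 3 to 60 N. Pads are 19 mm wide; open, the fingers measure 130 mm over their backs; the gripper's body (78 mm by 193 mm) begins 47 mm behind the grasp point.
Start: joints at [1.634, 0.359, 0.012, 0, -1.224, -0.288], TCP at [0.15, 0.658, 0.249] pointing down, gripper open.
Joint ranges: [-3.07, 3.07], [-1.43, 2.12], [-1.02, 1.25], [-3.03, 1.67], [-3.05, -0], [-3.03, 3.03]. Speed limits (rad/s): [2.39, 2.39, 3.01, 3.14, 3.14, 3.14].

### API

Orientations are given as [roll, pitch, yaw] about the fixed x, y, z axes, in that order (R = Rz(yaw) Ry(pitch) Rx(roll)).
In Python, from station import monitor, viewer, order gives the robot as it stands. The module is installed in compiled form; this text tells all that it offers.
- The arm moves only by the tool servo_tool, never from a script. Its argument "targets" is a list of rows, each an object with "angular": the turn, a rotation vector about the tool's x, y, z in degrees, a list of three; "xyz": the shift along the tool's x, y, z in cm, a list of three; "claw": the finger opening in cm, from 0 to 8.76. A call has 1 to 20 rows; each row shifts and turns the commanded pose from where the row before left it, along the tool's axes as they then stand; what a row does not reach is not made up. A row lasts 1/10 s, in which the tool goes at most 50 mm and 8.59 degrees, less where a joint would pass 70% of its speed; a pose out of reach is approached as far as the arm can. A call is refused whole if a number of a shift passes 5 or a number of a turn 8.59, either way. A call with a gripper value outside its range is refused whole. The fingers move at their own pace and stop on an object; "force" is the grip in N (left out, the last holds). Time passes only in rows, so rows that do not move let the fingers close. It gives the time, the measured TCP pose, the force, the opening and the grip force at its end, in the units of the state.
- monitor.get_state(): the state, without advancing time (a new reading comes with each control period).
- viewer.grab_frame(name): name is "scene" or "top"; returns a dict with "color" (400x640x3 uint8, blue, green, red), "fovy" (degrees; the focal length in pixels is half the picture's height over the tangent of half this angle, whatever the lens; pixels are square), "cx", "cy" (the principal point, pixels), "k1" (the pictures are not rectified: a ray, as slopes to the right and down, at radius r is drawn at 1 + k1 r^2 times it, then the intrinsics apply), "R" (3x3) and "t" (3): a world point X has camera coordinates R X + t. Camera axes: x right, y down, z forward; pixel columns grow to the right and rows downward; lengths in m; the calibration is good to about 2 mm. A picture is of the moment at which its call begins. There is no depth.
- order.job_done(): hands the job in; it is judged then, once.
The state is a dict: "t": time; "q": joint angles; "qd": joint speeds; "joint_efforts": joint torques, N m; "eef_pos": TCP position; "ee_rot": TCP orientation; "force": force on the tool from outside, world axes, zero at the start; "moment": the same for the moment, N m; "width": finger opening in m; "gripper_force": force on a finger pad.
Only numpy, scipy, OpenCV 4.12 (cv2) and the standard library are available. Lean on these libraries where they do the work, as an engineer would, in place of code of your own. Each camera call takes 0.05 s, during which the arm holds its last target. There are 200 camera calls.

## Working session

There is one attempt and no reset: what is moved stays moved. The work goes in short steps, Python scripts to look and compute and a tool call to move; the robot and the scene stay as the last step left them, time stands still between calls to the robot, and variables do not carry over. Pictures are saved under pics/ and viewed, at most 10 in all, crops included, and the job is handed in when it is done.

Besides the shell and the picture viewer there is one more tool, called after "Call:" by a JSON object that holds its "method" and its "body", one argument or row to a line. servo_tool: Moves the arm, as the interface text tells. Its arguments: {"type":"object","properties":{"targets":{"type":"array"},"force":{"type":"number"}},"required":["targets"]}

```bash
mkdir -p pics; cat > h.py <<'E'
import numpy as np,cv2
from station import monitor,viewer,order
def grab(n,tag):
    f=viewer.grab_frame(n); cv2.imwrite(f'pics/{n}_{tag}.png',f['color']); np.save(f'pics/{n}_{tag}.npy',f,allow_pickle=True); return f
def load(n,tag): return np.load(f'pics/{n}_{tag}.npy',allow_pickle=True).item()
def KD(f):
    h=f['color'].shape[0]; F=h/2/np.tan(np.radians(f['fovy'])/2)
    return np.array([[F,0,f['cx']],[0,F,f['cy']],[0,0,1]]),np.array([f['k1'],0,0,0.])
def ray(f,px):
    K,D=KD(f); p=cv2.undistortPoints(np.array(px,float).reshape(-1,1,2),K,D).reshape(-1,2)
    R=np.array(f['R']);t=np.array(f['t'])
    return -R.T@t,np.c_[p,np.ones(len(p))]@R
def onz(f,px,z):
    c,d=ray(f,px); return c+d*((z-c[2])/d[:,2])[:,None]
def proj(f,X):
    K,D=KD(f); return cv2.projectPoints(np.array(X,float).reshape(-1,1,3),cv2.Rodrigues(np.array(f['R']))[0],np.array(f['t'],float),K,D)[0].reshape(-1,2)
E
python3 - <<'E'
from h import *
a=grab('scene','0');b=grab('top','0')
for f in(a,b):print(f['fovy'],f['k1'],-np.array(f['R']).T@f['t'])
print(monitor.get_state())
E
```

```text
50.289540430566845 0.012376313794601764 [ 1.4396834  -0.45313162  0.89743995]
48.774480189247846 -0.07358523057462922 [0.26801245 0.01161776 1.2371145 ]
{'t': 0.1, 'q': array([ 1.63411114e+00,  3.59304539e-01,  1.11500026e-02, -3.15812284e-04,
       -1.22408019e+00, -2.88095274e-01]), 'qd': array([ 0.00075803, -0.00389743,  0.00257729, -0.0002997 , -0.00019927,
        0.00198172]), 'joint_efforts': array([-1.58536190e-03, -5.84163845e+01,  2.93746966e+01,  7.01535702e+00,
        1.01955087e-02, -4.50017239e-05]), 'eef_pos': array([0.15038613, 0.65762258, 0.24772176]), 'ee_rot': array([ 3.14012917e+00, -1.24061716e-04, -2.24887899e-01]), 'force': array([-0.38998921,  0.08822689,  0.48763773]), 'moment': array([0.02054585, 0.02849013, 0.03470757]), 'gripper_force': 0.0, 'width': 0.08782892912599932}
```

View pics/top_0.png

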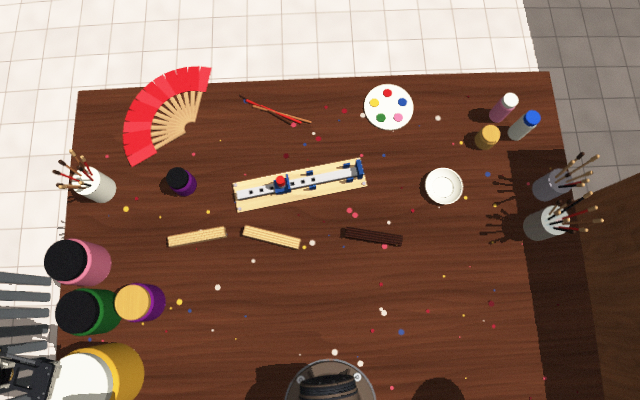

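View pics/scene_0.png

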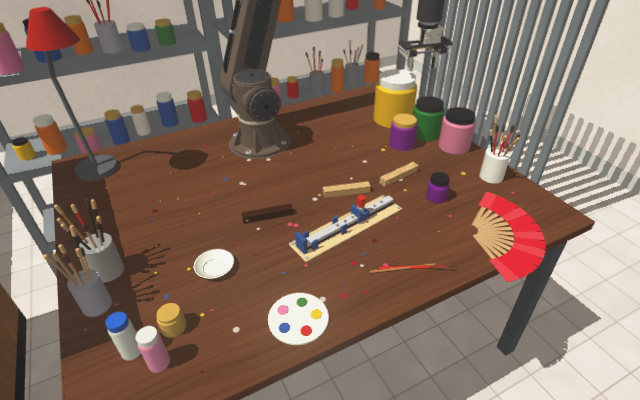

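The top view shows two pale packs, at pixels (197,237) and (271,237), and the dark pack at (371,237). The base is near (330,390), so (271,237) should be the nearest one. The cradle has its red knob at (281,181) and its fixed stop at (360,170). I'll measure these and confirm in a crop.

```bash
python3 - <<'E'
from h import *
f=load('top','0');im=f['color'];s=load('scene','0')
hsv=cv2.cvtColor(im,cv2.COLOR_BGR2HSV)
def blobs(m,amin):
    n,l,st,c=cv2.connectedComponentsWithStats(m.astype(np.uint8)); return [(l==i) for i in range(1,n) if st[i,4]>amin]
H,S,V=[hsv[...,i].astype(int) for i in range(3)]
pale=(H>12)&(H<32)&(S>40)&(S<190)&(V>140)
roi=np.zeros_like(pale);roi[155:260,160:410]=1
for b in blobs(pale&roi,150):
    pts=np.argwhere(b)[:,::-1].astype(np.float32); w=onz(f,pts,.026)[:,:2]
    r=cv2.minAreaRect((w*1000).astype(np.float32)); print('pale',pts.mean(0),r, 'dist',np.linalg.norm(r[0]))
for nm,m in(('red',((H<6)|(H>174))&(S>150)&(V>90)),('blue',(H>100)&(H<125)&(S>120)&(V>50))):
  for b in blobs(m&roi,8):
    pts=np.argwhere(b)[:,::-1].astype(float); print(nm,pts.mean(0),len(pts),'z.062',onz(f,[pts.mean(0)],.062)[0].round(4),'z.094',onz(f,[pts.mean(0)],.094)[0].round(4))
a=cv2.resize(im[150:260,155:415],None,fx=3,fy=3,interpolation=cv2.INTER_CUBIC)
cv2.imwrite('pics/crop0.png',a)
E
```

```text
pale [292.31747 174.13545] ((632.5674438476562, 65.2616958618164), (41.73411560058594, 373.9173889160156), 12.085623741149902) dist 635.9250427233684
pale [298.93094 194.15683] ((572.9819946289062, 54.98069763183594), (35.91383743286133, 375.1444091796875), 8.913495063781738) dist 575.6137969863156
pale [271.37097 236.28387] ((454.44036865234375, 143.0325927734375), (162.2577667236328, 29.57687759399414), 73.36544799804688) dist 476.41827342826605
pale [196.18512 235.80222] ((465.154296875, 352.62078857421875), (31.921581268310547, 162.10498046875), 8.303635597229004) dist 583.7036409308919
red [285.36842105 156.15789474] 19 z.062 [0.6735 0.0948 0.062 ] z.094 [0.6624 0.0926 0.094 ]
red [280.31081081 180.33783784] 74 z.062 [0.6037 0.1106 0.062 ] z.094 [0.5945 0.1079 0.094 ]
red [351.75714286 212.14285714] 70 z.062 [ 0.5051 -0.0813  0.062 ] z.094 [ 0.4986 -0.0788  0.094 ]
red [384.10714286 245.82142857] 28 z.062 [ 0.4093 -0.1623  0.062 ] z.094 [ 0.4054 -0.1576  0.094 ]
blue [359.22352941 168.6       ] 85 z.062 [ 0.6276 -0.1097  0.062 ] z.094 [ 0.6178 -0.1064  0.094 ]
blue [346.15 164.9 ] 20 z.062 [ 0.64  -0.074  0.062] z.094 [ 0.6299 -0.0716  0.094 ]
blue [309.         172.36842105] 19 z.062 [0.623  0.0304 0.062 ] z.094 [0.6133 0.0299 0.094 ]
blue [282.37007874 187.14173228] 127 z.062 [0.584  0.1054 0.062 ] z.094 [0.5753 0.1028 0.094 ]
blue [349.5 179. ] 24 z.062 [ 0.5988 -0.0808  0.062 ] z.094 [ 0.5898 -0.0783  0.094 ]
blue [312.34782609 186.47826087] 23 z.062 [0.5821 0.0228 0.062 ] z.094 [0.5735 0.0225 0.094 ]
```

View pics/crop0.png

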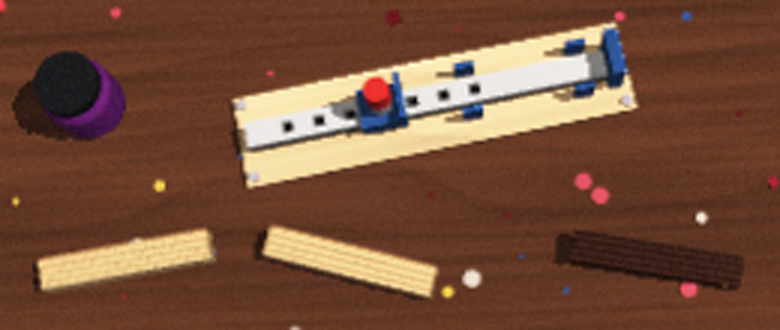

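The crop confirms it: the middle pack at (271,236) is 0.476 m from the base and the left look-alike at (196,236) is 0.584 m. Next I'll fit the cradle pose.

```bash
python3 - <<'E'
from h import *
f=load('top','0');im=f['color'];s=load('scene','0')
hsv=cv2.cvtColor(im,cv2.COLOR_BGR2HSV)
H,S,V=[hsv[...,i].astype(int) for i in range(3)]
pale=(H>12)&(H<32)&(S>40)&(S<190)&(V>140)
roi=np.zeros_like(pale);roi[155:215,228:372]=1
# base rim corners at z=.008, from the crop
c=np.array([[235,100],[247,187],[637,105],[615,23]])/3+[155,150]-.33
w=onz(f,c,.008)[:,:2]; print(w.round(4))
n,l,st,_=cv2.connectedComponentsWithStats((pale&roi).astype(np.uint8))
pts=np.vstack([np.argwhere(l==i)[:,::-1] for i in range(1,n) if st[i,4]>150]).astype(float)
r=cv2.minAreaRect((onz(f,pts,.008)[:,:2]*1000).astype(np.float32));print('base',r)
# lips: z~.042 tops (dilated)
src=np.array([[.0,0]]);L=onz(f,[[346.15,164.9],[309,172.4],[349.5,179],[312.3,186.5]],.04)[:,:2];print('lips',L.round(4))
a=np.radians(r[2]); 
if r[1][0]>r[1][1]: a-=np.pi/2
yaw=a; R=np.array([[np.cos(a),-np.sin(a)],[np.sin(a),np.cos(a)]])
o=np.array(r[0])/1000
print('yaw deg',np.degrees(yaw),'lips in cradle',((L-o)@R).round(4))
print('knob in cradle',((onz(f,[[280.3,180.3]],.088)[0,:2]-o)@R))
print('lip axis yaw',np.degrees(np.arctan2(-(L[1]+L[3]-L[0]-L[2])[0],(L[1]+L[3]-L[0]-L[2])[1])))
for n,p in(('seat',[0,-.081]),('knob',[0,.054])): print(n,o+R@p)
# check in the scene view
P=lambda x,y,z:np.r_[o+R@[x,y],z]
X=[P(0,.054,.094),P(.045,.19,.008),P(-.045,.19,.008),P(-.045,-.19,.008),P(.045,-.19,.008)]
print(proj(s,X).round(1))
u=np.array([.2862,.9582]);v=np.array([u[1],-u[0]]);k=np.array([.4544,.143])
C=[np.r_[k+i*.08*u+j*.014*v,.026] for i,j in((1,1),(1,-1),(-1,-1),(-1,1))]
im2=s['color'].copy()
for p in proj(s,X+C): cv2.circle(im2,tuple(int(round(q*8)) for q in p),8,(0,255,0),-1,shift=3)
cv2.imwrite('pics/chk.png',cv2.resize(im2[160:270,280:430],None,fx=4,fy=4,interpolation=cv2.INTER_CUBIC))
E
```

```text
[[ 0.6175  0.2525]
 [ 0.5311  0.241 ]
 [ 0.5948 -0.1346]
 [ 0.6786 -0.1189]]
base ((606.0964965820312, 60.5286865234375), (91.74452209472656, 380.8736267089844), 9.363492012023926)
lips [[ 0.647  -0.0756]
 [ 0.6296  0.0308]
 [ 0.605  -0.0826]
 [ 0.5879  0.0231]]
yaw deg 9.363492012023926 lips in cradle [[ 0.0182 -0.1409]
 [ 0.0183 -0.0332]
 [-0.0244 -0.141 ]
 [-0.0241 -0.034 ]]
knob in cradle [-0.0018066   0.04887246]
lip axis yaw 9.254420357328092
seat [ 0.61927498 -0.01939207]
knob [0.59731084 0.11380919]
[[362.4 195.5]
 [402.1 207.2]
 [382.9 193.6]
 [288.5 242.2]
 [306.  260.1]]
```

View pics/chk.png

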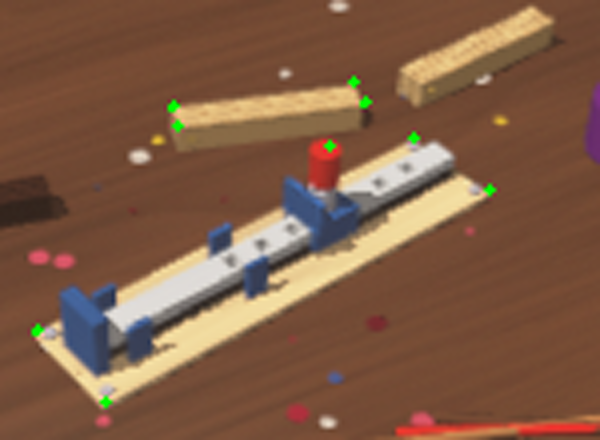

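The scene overlay matches the base corners, knob top and pack ends to within a few mm. Now I'll move above the pack.

Call:
{"method": "servo_tool", "body": {
  "targets": [
    {"xyz": [1.5, 1.5, 0], "claw": 7},
    {"xyz": [2.9, 3.1, 0]},
    {"xyz": [2.9, 3.1, 0]},
    {"xyz": [2.9, 3.1, 0]},
    {"xyz": [2.9, 3.1, 0]},
    {"xyz": [2.9, 3.1, 0]},
    {"xyz": [2.9, 3.1, 0]},
    {"xyz": [2.9, 3.1, 0]},
    {"xyz": [2.9, 3.1, 0]},
    {"xyz": [2.9, 3.1, 0]},
    {"xyz": [2.9, 3.1, 0]},
    {"xyz": [2.9, 3.1, 0]},
    {"xyz": [2.9, 3.1, 0]},
    {"xyz": [2.9, 3.1, 0]},
    {"xyz": [1.5, 1.6, 0]},
    {"xyz": [0, 0, 0]}
  ]
}}

```text
invalid input
```

Call:
{"method": "servo_tool", "body": {
  "targets": [
    {"angular": [0, 0, 8.5]},
    {"angular": [0, 0, 8.5]},
    {"angular": [0, 0, 8.5]},
    {"angular": [0, 0, 8.5]},
    {"angular": [0, 0, 8.5]},
    {"angular": [0, 0, 8.5]},
    {"angular": [0, 0, 8.5]},
    {"angular": [0, 0, 8.5]},
    {"angular": [0, 0, 8.5]},
    {"angular": [0, 0, 8.5]},
    {"angular": [0, 0, 8.5]},
    {"angular": [0, 0, 0]},
    {"angular": [0, 0, 0]}
  ]
}}

```text
invalid input
```

Call:
{"method": "servo_tool", "body": {
  "targets": [
    {"xyz": [1.5, 1.5, 0], "angular": [0, 0, 0], "claw": 7},
    {"xyz": [2.9, 3.1, 0], "angular": [0, 0, 0], "claw": 7},
    {"xyz": [2.9, 3.1, 0], "angular": [0, 0, 0], "claw": 7},
    {"xyz": [2.9, 3.1, 0], "angular": [0, 0, 0], "claw": 7},
    {"xyz": [2.9, 3.1, 0], "angular": [0, 0, 0], "claw": 7},
    {"xyz": [2.9, 3.1, 0], "angular": [0, 0, 0], "claw": 7},
    {"xyz": [2.9, 3.1, 0], "angular": [0, 0, 0], "claw": 7},
    {"xyz": [2.9, 3.1, 0], "angular": [0, 0, 0], "claw": 7},
    {"xyz": [2.9, 3.1, 0], "angular": [0, 0, 0], "claw": 7},
    {"xyz": [2.9, 3.1, 0], "angular": [0, 0, 0], "claw": 7},
    {"xyz": [2.9, 3.1, 0], "angular": [0, 0, 0], "claw": 7},
    {"xyz": [2.9, 3.1, 0], "angular": [0, 0, 0], "claw": 7},
    {"xyz": [2.9, 3.1, 0], "angular": [0, 0, 0], "claw": 7},
    {"xyz": [2.9, 3.1, 0], "angular": [0, 0, 0], "claw": 7},
    {"xyz": [1.5, 1.6, 0], "angular": [0, 0, 0], "claw": 7}
  ]
}}

```text
t: 1.6
eef_pos: [0.4511, 0.1417, 0.2484]
ee_rot: [3.141, 0.0, -0.226]
force: [0.3, 0.1, -1.0]
width: 0.0706
gripper_force: 0.0
```

Call:
{"method": "servo_tool", "body": {
  "targets": [
    {"xyz": [0, 0, 0], "angular": [0, 0, 8.5], "claw": 7},
    {"xyz": [0, 0, 0], "angular": [0, 0, 8.5], "claw": 7},
    {"xyz": [0, 0, 0], "angular": [0, 0, 8.5], "claw": 7},
    {"xyz": [0, 0, 0], "angular": [0, 0, 8.5], "claw": 7},
    {"xyz": [0, 0, 0], "angular": [0, 0, 8.5], "claw": 7},
    {"xyz": [0, 0, 0], "angular": [0, 0, 8.5], "claw": 7},
    {"xyz": [0, 0, 0], "angular": [0, 0, 8.5], "claw": 7},
    {"xyz": [0, 0, 0], "angular": [0, 0, 8.5], "claw": 7},
    {"xyz": [0, 0, 0], "angular": [0, 0, 8.5], "claw": 7},
    {"xyz": [0, 0, 0], "angular": [0, 0, 8.5], "claw": 7},
    {"xyz": [0, 0, 0], "angular": [0, 0, 8.5], "claw": 7},
    {"xyz": [0, 0, 0], "angular": [0, 0, 0], "claw": 7},
    {"xyz": [0, 0, 0], "angular": [0, 0, 0], "claw": 7}
  ]
}}

```text
t: 2.9
eef_pos: [0.4504, 0.1441, 0.2484]
ee_rot: [3.141, -0.0, -1.852]
force: [0.2, -0.2, 0.2]
width: 0.0701
gripper_force: 0.0
```

Call:
{"method": "servo_tool", "body": {
  "targets": [
    {"xyz": [0, -0.4, 3], "angular": [0, 0, 0.5], "claw": 7},
    {"xyz": [0, 0, 4.5], "angular": [0, 0, 0], "claw": 7},
    {"xyz": [0, 0, 4.5], "angular": [0, 0, 0], "claw": 7},
    {"xyz": [0, 0, 4], "angular": [0, 0, 0], "claw": 7},
    {"xyz": [0, 0, 3], "angular": [0, 0, 0], "claw": 7},
    {"xyz": [0, 0, 2], "angular": [0, 0, 0], "claw": 7},
    {"xyz": [0, 0, 1], "angular": [0, 0, 0], "claw": 7},
    {"xyz": [0, 0, 0], "angular": [0, 0, 0], "claw": 7},
    {"xyz": [0, 0, 0], "angular": [0, 0, 0], "claw": 1},
    {"xyz": [0, 0, 0], "angular": [0, 0, 0], "claw": 1},
    {"xyz": [0, 0, 0], "angular": [0, 0, 0], "claw": 1},
    {"xyz": [0, 0, 0], "angular": [0, 0, 0], "claw": 1},
    {"xyz": [0, 0, 0], "angular": [0, 0, 0], "claw": 1},
    {"xyz": [0, 0, 0], "angular": [0, 0, 0], "claw": 1},
    {"xyz": [0, 0, 0], "angular": [0, 0, 0], "claw": 1},
    {"xyz": [0, 0, 0], "angular": [0, 0, 0], "claw": 1}
  ],
  "force": 20
}}

```text
t: 4.5
eef_pos: [0.4546, 0.1432, 0.0289]
ee_rot: [-3.141, 0.0, -1.865]
force: [-0.8, 0.6, 6.2]
width: 0.0279
gripper_force: 20.0
```

Call:
{"method": "servo_tool", "body": {
  "targets": [
    {"xyz": [0, 0, -1], "angular": [0, 0, 0], "claw": 1},
    {"xyz": [0, 0, -3], "angular": [0, 0, 0], "claw": 1},
    {"xyz": [0, 0, -4], "angular": [0, 0, 0], "claw": 1},
    {"xyz": [0, 0, -4], "angular": [0, 0, -6.5], "claw": 1},
    {"xyz": [0, 0, 0], "angular": [0, 0, -6.5], "claw": 1},
    {"xyz": [0, 0, 0], "angular": [0, 0, -6.6], "claw": 1},
    {"xyz": [0, 0, 0], "angular": [0, 0, -6.6], "claw": 1},
    {"xyz": [1.5, -1.1, 0], "angular": [0, 0, 0], "claw": 1},
    {"xyz": [3, -2.3, 0], "angular": [0, 0, 0], "claw": 1},
    {"xyz": [3, -2.3, 0], "angular": [0, 0, 0], "claw": 1},
    {"xyz": [3, -2.3, 0], "angular": [0, 0, 0], "claw": 1},
    {"xyz": [3, -2.3, 0], "angular": [0, 0, 0], "claw": 1},
    {"xyz": [3, -2.1, 0], "angular": [0, 0, 0], "claw": 1},
    {"xyz": [1.5, -1, 0], "angular": [0, 0, 0], "claw": 1},
    {"xyz": [0, 0, 0], "angular": [0, 0, 0], "claw": 1},
    {"xyz": [0, 0, 0], "angular": [0, 0, 0], "claw": 1}
  ]
}}

```text
t: 6.1
eef_pos: [0.615, -0.0131, 0.1483]
ee_rot: [3.14, 0.0, -1.409]
force: [-1.3, 0.1, -1.5]
width: 0.0277
gripper_force: 20.0
```

```bash
python3 - <<'E'
from h import *
f=grab('top','1');s=grab('scene','1');st=monitor.get_state();print(st['eef_pos'],st['ee_rot'],st['width'],st['force'])
a=cv2.resize(f['color'][130:230,220:390],None,fx=3,fy=3,interpolation=cv2.INTER_CUBIC)
b=cv2.resize(s['color'][130:270,280:430],None,fx=3,fy=3,interpolation=cv2.INTER_CUBIC)[:300]
b=cv2.resize(s['color'][150:270,270:440],None,fx=3,fy=2.5,interpolation=cv2.INTER_CUBIC)
cv2.imwrite('pics/c1.png',np.vstack([a,b])[:600])
E
```

```text
[ 0.61495248 -0.01230916  0.14867864] [ 3.14116187e+00  2.26642644e-04 -1.40770030e+00] 0.02774137479644781 [-0.58382557  0.21055361 -0.24314317]
```

View pics/c1.png

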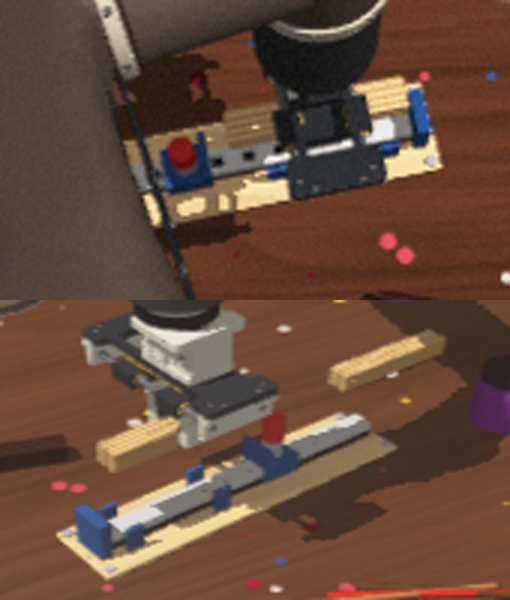

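The pack is held level above the rail (fixed stop at crop (420,115), knob at (180,155)). I'll shift about 2.5 mm sideways, lower it and look again before letting go.

Call:
{"method": "servo_tool", "body": {
  "targets": [
    {"xyz": [0, -0.25, 2], "angular": [0, 0, 0], "claw": 1},
    {"xyz": [0, 0, 3], "angular": [0, 0, 0], "claw": 1},
    {"xyz": [0, 0, 2], "angular": [0, 0, 0], "claw": 1},
    {"xyz": [0, 0, 1], "angular": [0, 0, 0], "claw": 1},
    {"xyz": [0, 0, 0.5], "angular": [0, 0, 0], "claw": 1},
    {"xyz": [0, 0, 0.2], "angular": [0, 0, 0], "claw": 1},
    {"xyz": [0, 0, 0.1], "angular": [0, 0, 0], "claw": 1},
    {"xyz": [0, 0, 0], "angular": [0, 0, 0], "claw": 1},
    {"xyz": [0, 0, 0], "angular": [0, 0, 0], "claw": 1}
  ]
}}

```text
t: 7.1
eef_pos: [0.6186, -0.0124, 0.0613]
ee_rot: [-3.14, 0.0, -1.408]
force: [0.1, -0.2, -0.6]
width: 0.0274
gripper_force: 20.0
```

```bash
python3 - <<'E'
from h import *
f=grab('top','2');s=grab('scene','2');st=monitor.get_state();print(st['eef_pos'],st['ee_rot'],st['width'],st['force'])
b=cv2.resize(s['color'][170:270,275:425],None,fx=5,fy=5,interpolation=cv2.INTER_CUBIC)
cv2.imwrite('pics/c2.png',b)
E
```

```text
[ 0.61843369 -0.01246639  0.0610767 ] [-3.14075527e+00  6.86384036e-05 -1.40820752e+00] 0.027821936996547468 [-0.99509155 -0.58439984 -1.82098737]
```

View pics/c2.png

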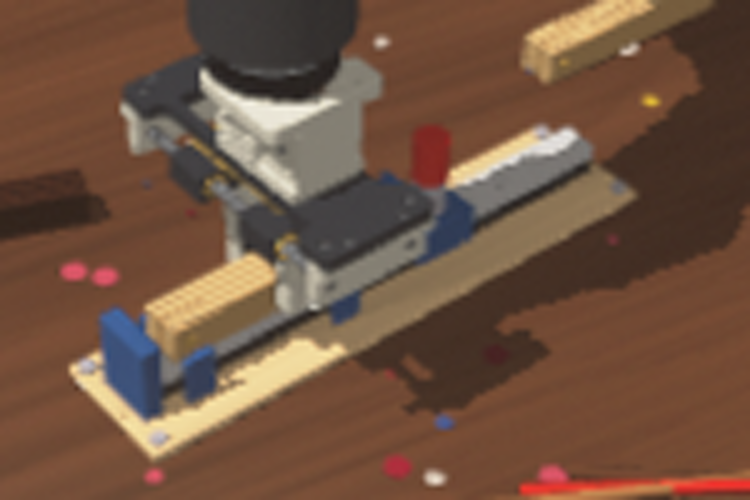

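The pack is in line between the lips, clear of the fixed stop. I'll lower the last 2 mm, release and retreat.

Call:
{"method": "servo_tool", "body": {
  "targets": [
    {"xyz": [0, 0, 0.1], "angular": [0, 0, 0], "claw": 1},
    {"xyz": [0, 0, 0.1], "angular": [0, 0, 0], "claw": 1},
    {"xyz": [0, 0, 0], "angular": [0, 0, 0], "claw": 1},
    {"xyz": [0, 0, 0], "angular": [0, 0, 0], "claw": 5.5},
    {"xyz": [0, 0, 0], "angular": [0, 0, 0], "claw": 5.5},
    {"xyz": [0, 0, 0], "angular": [0, 0, 0], "claw": 5.5},
    {"xyz": [0, 0, 0], "angular": [0, 0, 0], "claw": 5.5},
    {"xyz": [0, 0, 0], "angular": [0, 0, 0], "claw": 5.5},
    {"xyz": [0, 0, -1], "angular": [0, 0, 0], "claw": 5.5},
    {"xyz": [0, 0, -3], "angular": [0, 0, 0], "claw": 5.5},
    {"xyz": [0, 0, -4], "angular": [0, 0, 0], "claw": 5.5},
    {"xyz": [0, 0, -4], "angular": [0, 0, 0], "claw": 5.5},
    {"xyz": [0, 0, -3], "angular": [0, 0, 0], "claw": 5.5},
    {"xyz": [0, 0, 0], "angular": [0, 0, 0], "claw": 5.5}
  ]
}}

```text
t: 8.6
eef_pos: [0.6207, -0.0122, 0.2149]
ee_rot: [-3.132, -0.0, -1.407]
force: [0.1, -0.2, 0.2]
width: 0.0552
gripper_force: 0.0
```

```bash
python3 - <<'E'
from h import *
f=grab('top','3');s=grab('scene','3');st=monitor.get_state();print(st['eef_pos'],st['ee_rot'],st['width'],st['force'])
# knob: triangulate red top-disc centres from the start pictures + these
def red(f,roi,vmin):
    h=cv2.cvtColor(f['color'],cv2.COLOR_BGR2HSV).astype(int);m=((h[...,0]<6)|(h[...,0]>174))&(h[...,1]>150)&(h[...,2]>vmin)
    M=np.zeros_like(m);M[roi]=1;n,l,st,c=cv2.connectedComponentsWithStats((m&M).astype(np.uint8));i=1+np.argmax(st[1:,4]);return c[i],st[i]
for t in('0','3'):
    a=red(load('top',t),np.s_[165:200,265:300],60);b=red(load('scene',t),np.s_[180:225,345:380],60);print(t,a,b)
    A=load('top',t);B=load('scene',t)
    c1,d1=ray(A,[a[0]]);c2,d2=ray(B,[b[0]]);d1=d1[0];d2=d2[0]
    x=np.linalg.lstsq(np.c_[d1,-d2],c2-c1,rcond=None)[0];p=c1+x[0]*d1;q=c2+x[1]*d2
    print((p+q)/2,p-q)
b=cv2.resize(s['color'][170:270,275:425],None,fx=5,fy=5,interpolation=cv2.INTER_CUBIC)
cv2.imwrite('pics/c3.png',b)
E
```

```text
[ 0.61838062 -0.0123494   0.21004327] [-3.13913904e+00  5.28714504e-04 -1.40825907e+00] 0.054804507811407534 [-0.28269436 -0.28973566 -1.3459041 ]
0 (array([280.23376623, 180.50649351]), array([276, 176,   9,  10,  77], dtype=int32)) (array([360.51136364, 200.19318182]), array([357, 195,   9,  12,  88], dtype=int32))
[0.59805086 0.10859207 0.07855119] [0.00076738 0.00167867 0.00036064]
3 (array([280.24657534, 180.65753425]), array([276, 176,   9,  10,  73], dtype=int32)) (array([360.48863636, 200.38636364]), array([357, 195,   8,  12,  88], dtype=int32))
[0.59788348 0.10865194 0.07764772] [0.00075961 0.0016618  0.00035668]
```

View pics/c3.png

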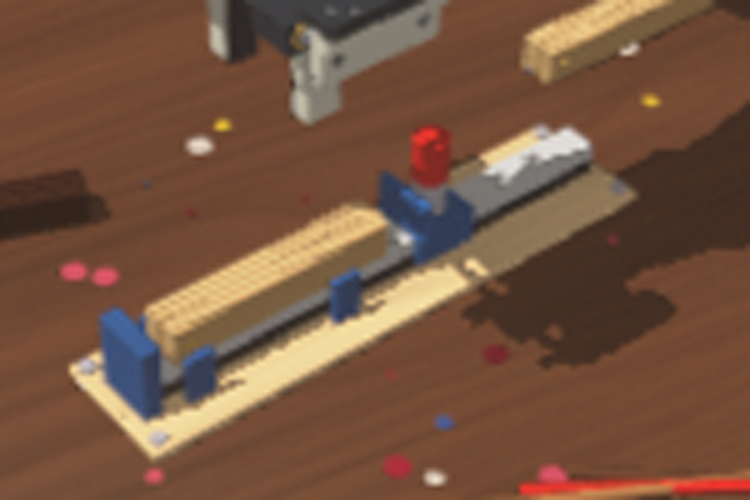

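The pack is seated on the rail between the lips, with a gap at both stops. The knob is at (0.598, 0.109). Next I'll move over it, descend and grip.

Call:
{"method": "servo_tool", "body": {
  "targets": [
    {"xyz": [-1.5, 0, 0], "angular": [0, 0, 0], "claw": 5.5},
    {"xyz": [-3, 0, 0], "angular": [0, 0, 0], "claw": 5.5},
    {"xyz": [-3.5, 0.1, 0], "angular": [0, 0, 0], "claw": 5.5},
    {"xyz": [-3, 0, 0], "angular": [0, 0, 0], "claw": 5.5},
    {"xyz": [-1.4, 0, 0], "angular": [0, 0, 0], "claw": 5.5},
    {"xyz": [0, 0, 2], "angular": [0, 0, 0], "claw": 5.5},
    {"xyz": [0, 0, 3], "angular": [0, 0, 0], "claw": 5.5},
    {"xyz": [0, 0, 3], "angular": [0, 0, 0], "claw": 5.5},
    {"xyz": [0, 0, 2], "angular": [0, 0, 0], "claw": 5.5},
    {"xyz": [0, 0, 1.2], "angular": [0, 0, 0], "claw": 5.5},
    {"xyz": [0, 0, 0.6], "angular": [0, 0, 0], "claw": 5.5},
    {"xyz": [0, 0, 0], "angular": [0, 0, 0], "claw": 5.5},
    {"xyz": [0, 0, 0], "angular": [0, 0, 0], "claw": 5.5}
  ]
}}

```text
t: 10.0
eef_pos: [0.5977, 0.1099, 0.0914]
ee_rot: [-3.14, 0.0, -1.408]
force: [-0.0, -0.1, 0.2]
width: 0.0552
gripper_force: 0.0
```

Call:
{"method": "servo_tool", "body": {
  "targets": [
    {"xyz": [0, 0, 0], "angular": [0, 0, 0], "claw": 1},
    {"xyz": [0, 0, 0], "angular": [0, 0, 0], "claw": 1},
    {"xyz": [0, 0, 0], "angular": [0, 0, 0], "claw": 1},
    {"xyz": [0, 0, 0], "angular": [0, 0, 0], "claw": 1},
    {"xyz": [0, 0, 0], "angular": [0, 0, 0], "claw": 1},
    {"xyz": [0, 0, 0], "angular": [0, 0, 0], "claw": 1}
  ],
  "force": 30
}}

```text
t: 10.6
eef_pos: [0.5983, 0.1101, 0.091]
ee_rot: [-3.139, 0.0, -1.408]
force: [5.4, -0.4, -2.1]
width: 0.0231
gripper_force: 30.0
```

Call:
{"method": "servo_tool", "body": {
  "targets": [
    {"xyz": [0, -0.1, -0.2], "angular": [0, 0, 0], "claw": 1},
    {"xyz": [0, 0, -0.3], "angular": [0, 0, 0], "claw": 1},
    {"xyz": [0, 0, -0.3], "angular": [0, 0, 0], "claw": 1},
    {"xyz": [0, 0, -0.3], "angular": [0, 0, 0], "claw": 1},
    {"xyz": [0, 0, 0], "angular": [0, 0, 0], "claw": 1},
    {"xyz": [0, 0, 0], "angular": [0, 0, 0], "claw": 1},
    {"xyz": [0, 0, 0], "angular": [0, 0, 0], "claw": 1}
  ]
}}

```text
t: 11.3
eef_pos: [0.5983, 0.11, 0.1013]
ee_rot: [-3.141, 0.0, -1.408]
force: [6.1, -0.4, -6.8]
width: 0.0235
gripper_force: 30.0
```

```bash
python3 - <<'E'
from h import *
for _ in range(3):
    s=grab('scene','4');st=monitor.get_state();print(st['eef_pos'],st['width'],st['force'].round(1))
cv2.imwrite('pics/c4.png',cv2.resize(s['color'][160:260,300:430],None,fx=6,fy=6,interpolation=cv2.INTER_CUBIC))
E
```

```text
[0.59836506 0.11007848 0.10131488] 0.023409708212914188 [ 5.8 -0.1 -7.5]
[0.59833251 0.11004252 0.10126949] 0.023389528410722518 [ 6.3  0.3 -6.7]
[0.59833454 0.11002726 0.10126811] 0.023341406002723483 [ 5.8  1.  -7.2]
```

View pics/c4.png

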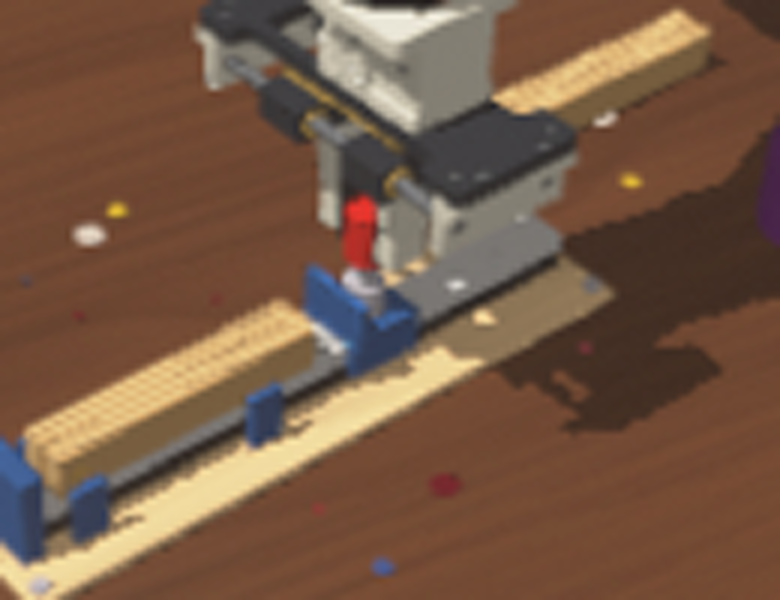

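The knob is lifted, with −7 N matching a spring lift of about 10 mm, and the stop is still at its first hole. Now I'll drag it one hole towards the pack.

Call:
{"method": "servo_tool", "body": {
  "targets": [
    {"xyz": [0.2, -0.1, 0], "angular": [0, 0, 0], "claw": 1},
    {"xyz": [0.4, 0, 0], "angular": [0, 0, 0], "claw": 1},
    {"xyz": [0.4, 0, 0], "angular": [0, 0, 0], "claw": 1},
    {"xyz": [0.4, 0, 0], "angular": [0, 0, 0], "claw": 1},
    {"xyz": [0.4, 0, 0], "angular": [0, 0, 0], "claw": 1},
    {"xyz": [0.4, 0, 0], "angular": [0, 0, 0], "claw": 1},
    {"xyz": [0.4, 0, 0], "angular": [0, 0, 0], "claw": 1},
    {"xyz": [0.3, 0, 0], "angular": [0, 0, 0], "claw": 1},
    {"xyz": [0.1, 0, 0], "angular": [0, 0, 0], "claw": 1},
    {"xyz": [0, 0, 0], "angular": [0, 0, 0], "claw": 1},
    {"xyz": [0, 0, 0], "angular": [0, 0, 0], "claw": 1}
  ]
}}

```text
t: 12.55
eef_pos: [0.6036, 0.08, 0.1014]
ee_rot: [3.141, -0.001, -1.408]
force: [0.1, 0.3, -7.5]
width: 0.0237
gripper_force: 30.0
```

Call:
{"method": "servo_tool", "body": {
  "targets": [
    {"xyz": [0, 0, 0.3], "angular": [0, 0, 0], "claw": 1},
    {"xyz": [0, 0, 0.3], "angular": [0, 0, 0], "claw": 1},
    {"xyz": [0, 0, 0.3], "angular": [0, 0, 0], "claw": 1},
    {"xyz": [0, 0, 0.2], "angular": [0, 0, 0], "claw": 1},
    {"xyz": [0, 0, 0], "angular": [0, 0, 0], "claw": 1},
    {"xyz": [0, 0, 0], "angular": [0, 0, 0], "claw": 1},
    {"xyz": [0, 0, 0], "angular": [0, 0, 0], "claw": 1}
  ]
}}

```text
t: 13.25
eef_pos: [0.6038, 0.0802, 0.0909]
ee_rot: [3.141, -0.0, -1.408]
force: [-5.4, -2.3, 1.3]
width: 0.0232
gripper_force: 30.0
```

```bash
python3 - <<'E'
from h import *
for _ in range(3):
    s=grab('scene','5');st=monitor.get_state();print(st['eef_pos'],st['width'],st['force'].round(1))
cv2.imwrite('pics/c5.png',cv2.resize(s['color'][170:270,280:410],None,fx=6,fy=6,interpolation=cv2.INTER_CUBIC))
E
```

```text
[0.60379395 0.08019441 0.09095498] 0.023038952048165987 [-5.5 -1.2  3. ]
[0.60377304 0.08020619 0.09092194] 0.023215699445482522 [-4.8 -3.   3.2]
[0.60375026 0.08018128 0.09091148] 0.023438475653411443 [-4.5 -2.7  2.7]
```

View pics/c5.png

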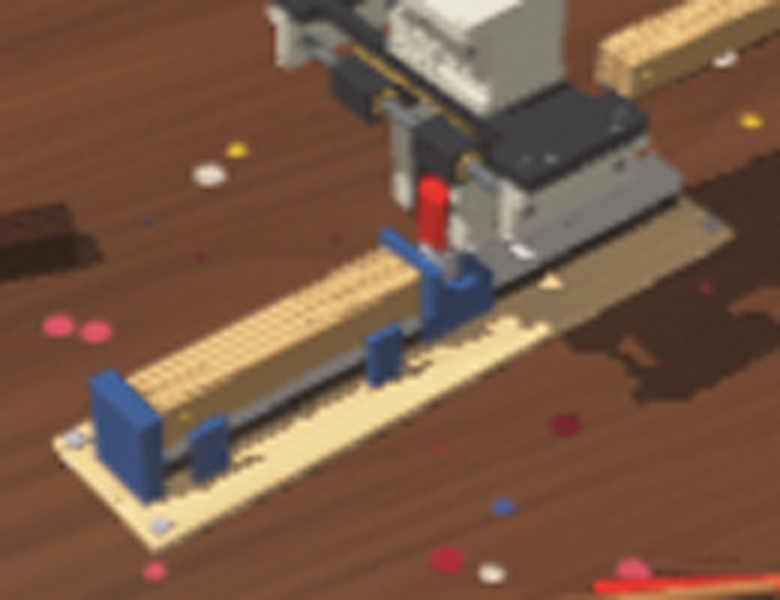

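The stop is now tight against the pack and the knob is back at its seated height. A small extra push down will confirm the pin is bottomed.

Call:
{"method": "servo_tool", "body": {
  "targets": [
    {"xyz": [0, 0.05, 0.1], "angular": [0, 0, 0], "claw": 1},
    {"xyz": [0, 0, 0], "angular": [0, 0, 0], "claw": 1},
    {"xyz": [0, 0, 0], "angular": [0, 0, 0], "claw": 1},
    {"xyz": [0, 0, 0], "angular": [0, 0, 0], "claw": 1}
  ]
}}

```text
t: 13.8
eef_pos: [0.6038, 0.0802, 0.0908]
ee_rot: [-3.141, -0.0, -1.408]
force: [-5.5, -2.6, 8.9]
width: 0.0235
gripper_force: 30.0
```

The force rose from 3 N to 9 N with no movement, so the pin is at the bottom.

```bash
python3 -c "
from h import *
print(order.job_done())"
```

```text
the job is handed in; nothing more can be done
None
```

I handed the job in at about 14 s, but no verdict came back: the pale pack is seated, the end stop is one hole along with its pin fully down, the red knob is still gripped, and the arm went nowhere near the dark pack, jar or dish.

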